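# Load the sample feeder and click its gate knob shut

### The job

Bring the two loose sample jars into the feeder's lane behind the jar that is already there, upright and in single file, and close the row up against the end stop, pressing gently. Then turn the grey bar knob on the sloped panel clockwise, past its middle notch, until it clicks over its second detent and stays in the last notch, so that the gate bar shuts behind the jars. Leave the beaker, the reagent bottle and the spatula where they are.

Things in the scene. Friction and masses are not known exactly. Their poses are not given: they have to be found in the camera images.
- feeder: Sample feeder fixed on the bench, turned by up to 0.2 rad. Origin on the bench, on the lane's centre line at the gate; the lane runs along its +y. Two aluminium rails, 22 mm tall, 6 mm thick, 45 mm apart inside; the floor is the bench. Gate guide and drive duct (22 mm tall) at x=0.033 to 0.108. Console at y=0.145 to 0.295, x=-0.05 to 0.15, 126 mm tall at the back.
- lane_mouth (a point): Middle of the lane's open flared mouth on the bench, feeder (0, -0.060, 0), axes as the feeder's. The flare runs from feeder y=-0.022 (45 mm wide) to y=-0.07 (about 85 mm wide).
- lane_stop (a point): Foot of the end stop's face on the lane's centre line, feeder (0, 0.126, 0); axes as the feeder's. The stop is 34 mm tall. Three jars in contact from the stop end 8 mm before the gate bar.
- panel (a point): Centre of the console's white front panel, feeder (0, 0.220, 0.075); z is its normal, 35 degrees from vertical towards the feeder's -x; x runs up the slope. 120 mm long, 150 mm wide. A clear shield 135 mm tall stands square to it 115 mm up-slope of the centre and leans over it: the gripper must come along the normal.
- knob_grip (a point): Grip point on the knob's axis, 34 mm out from the panel's centre. z is the axis, out of the panel; x runs along the grip bar (52 mm long, 14 mm thick along y, 32 mm tall, outer face 10 mm beyond this point, on a disc 52 mm across). The axes turn with the knob.
- knob (a joint): Knob angle, rad, growing clockwise seen looking onto the panel. Notches at 0 (gate open, start near it), 1.3 and 2.6 (gate shut), black marks on the panel. Between notches it resists with up to 0.2 Nm, clicks over at 0.65 and 1.95 and snaps on to the next notch; let go earlier, it falls back. End stop 2.75. Grip with 30 N or more, else it slips.
- gate (a joint): Travel of the gate bar, m, driven by the knob: 0 open, 0.050 shut across the lane (knob at 2.6). The bar crosses at feeder y=-0.010 to -0.002, 24 to 33 mm above the bench. A jar in its way stops it and the knob.
- gate_tip (a point): Nose of the steel gate bar (8 mm by 9 mm section); moves along the feeder's -x as the gate shuts.
- jar_a: Screw-top sample jar, white plastic with a grey lid, 40 mm across, 80 mm tall, 0.07 to 0.18 kg, upright. Origin at the centre of its underside, z up. Loose on the bench in front of the mouth.
- jar_b: Screw-top sample jar, white plastic with a grey lid, 40 mm across, 80 mm tall, 0.07 to 0.18 kg, upright. Origin at the centre of its underside, z up. Loose on the bench in front of the mouth.
- jar_c: Screw-top sample jar, white plastic with a grey lid, 40 mm across, 80 mm tall, 0.07 to 0.18 kg, upright. Origin at the centre of its underside, z up. Already in the lane, between the rails, short of the end stop.
- beaker: Bystander: open glass beaker, 70 mm across the rim, 75 mm tall. Origin at the centre of its underside.
- reagent: Bystander: amber bottle with black cap, 52 mm across, 100 mm tall. Origin at the centre of its underside.
- spatula: Bystander: flat steel spatula, 160 mm long, lying on the bench along its x. Origin under its middle.

How it is judged:
By the outcome, as a careful person would: the job done as asked, in the order asked, and still so for the second after the job is handed in, with the robot touching nothing.
It also fails if it takes over 72 s, if anything falls off the work surface, if the arm or the gripper's body presses on something with over 40 N, if the wrist force passes 120 N, or if a joint passes its speed limit or range.

### The arm

A 7-joint arm with a two-finger parallel gripper is mounted at the origin on the work surface. World frame = base frame: x ahead of the robot, y to its left, z up, the work surface at z = 0. Lengths are in m, angles in rad, forces in N, time in s.
With the tool pointing down it reaches from about 0.425 to 0.95 m from the base axis. Payload 4.7 kg.
Tool frame: the origin (TCP) lies on the centre line of the jaws, within the pads' length; the fingertips stand robot.tips_ahead ahead of it and the grasp point (between the pads) lies 6 mm ahead of it (robot.tips_ahead is the distance from the TCP to the fingertips, in m); x points along the fingers, y is the direction in which the jaws open and shut, and the axes are right-handed (so a half turn about x gives the same grasp; the last joint's range is limited). The gripper opens to 87 mm and grips with 3 to 60 N. Pads are 19 mm wide; open, the fingers measure 117 mm over their backs; the gripper's body (75 mm by 190 mm) begins 51 mm behind the grasp point.
Start: joints at [1.263, 0.469, -0.049, 1.532, 0.024, 1.141, -0.082], TCP at [0.186, -0.649, 0.248] pointing down, gripper open.
Joint ranges: [-2.59, 2.59], [-0.33, 1.99], [-1.39, 1.29], [0.1, 2.45], [-1.04, 4.18], [0.21, 1.99], [-2.66, 2.66]. Speed limits (rad/s): [2.57, 2.57, 3.14, 3.14, 3.14, 3.14, 3.14].

### API

Orientations are given as a unit quaternion [x, y, z, w].
In Python, from bench import robot gives the robot as it stands.
- The arm moves only by the tool move_arm, never from a script. Its argument "deltas" is a list of rows, each a list of 2 entries, a list of its own where there are three numbers: the shift along the world's x, y, z in cm, then the turn, a rotation vector about the world's x, y, z in degrees. In form: [[[tx, ty, tz], [ax, ay, az]], ...]. A call has 1 to 20 rows; each row is the pose to reach, as a shift and turn from the pose commanded when the call began; what a row does not reach only later rows make up. A row lasts 1/10 s, in which the tool goes at most 50 mm and 8.59 degrees, less where a joint would pass 70% of its speed; a pose out of reach is approached as far as the arm can. A call with a gripper value outside its range is refused whole. "jaw" is the closure in counts, from 0 (fully open) to 255 (shut), set as the call begins (left out, the last holds). The fingers move at their own pace and stop on an object; "newtons" is the grip in N (left out, the last holds). Time passes only in rows, so rows that repeat a pose let the fingers close. It gives the time, the measured TCP pose, the force and the opening at its end, in the units of the state.
- robot.read_state(): the state, without advancing time (a new reading comes with each control period).
- robot.get_image(name): name is "side" or "top" or "wrist"; returns a dict with "img" (480x640x3 uint8, red, green, blue), "camera_matrix" (3x3 intrinsics, pixels), "eye" and "orientation" of the camera in the world; the wrist camera has in their place "T_tool_cam" (4x4, takes a point from camera to tool coordinates, whose origin is the TCP and whose axes are the tool frame's). Camera axes: x right, y up, looking along -z (the intrinsics and any distortion apply to the point x, -y, -z); pixel columns grow to the right and rows downward; lengths in m; the calibration is good to about 2 mm. A picture is of the moment at which its call begins: read the wrist's pose just before it. There is no depth.
- robot.hand_in(): hands the job in, once; it reports no verdict.
The state is a dict: "clock": time; "q": joint angles; "qvel": joint speeds; "effort": joint torques, N m; "tcp_pos": TCP position; "tool_rot": TCP orientation; "force": force on the tool from outside, world axes, zero at the start; "ft_torque": the same for the moment, N m; "gripper_width": opening from 0.0 (shut) to 1.0 (fully open).
Only numpy, scipy, OpenCV 4.12 (cv2) and the standard library are available. Lean on these libraries where they do the work, as an engineer would, in place of code of your own. Each camera call takes 0.05 s, during which the arm holds its last target. There are 200 camera calls.

## Working session

There is one attempt and no reset: what is moved stays moved. The work goes in short steps, Python scripts to look and compute and a tool call to move; the robot and the scene stay as the last step left them, time stands still between calls to the robot, and variables do not carry over. Pictures are saved under pics/ and viewed, about 8 in all and at most 12, crops included, and the job is handed in when it is done.

Besides the shell and the picture viewer there is one more tool, called after "Call:" by a JSON object that holds its "api" and its "payload", one argument or row to a line. move_arm: Moves the arm, as the interface text tells. Its arguments: {"type":"object","properties":{"deltas":{"type":"array","items":{"type":"array"}},"jaw":{"type":"number"},"newtons":{"type":"number"}},"required":["deltas"]}

```bash
mkdir -p pics; cat > h.py <<'E'
import numpy as np, cv2
from bench import robot
from scipy.spatial.transform import Rotation as R
def cam(name):
    s=robot.read_state(); c=robot.get_image(name); K=np.array(c["camera_matrix"])
    if name=="wrist":
        T=np.eye(4); T[:3,:3]=R.from_quat(s["tool_rot"]).as_matrix(); T[:3,3]=s["tcp_pos"]
        T=T@np.array(c["T_tool_cam"]); Rm,e=T[:3,:3],T[:3,3]
    else:
        o=np.array(c["orientation"]); Rm=o if o.shape==(3,3) else R.from_quat(o).as_matrix(); e=np.array(c["eye"])
    return c["img"],K,Rm,e
def save(name,fn):
    img,K,Rm,e=cam(name); cv2.imwrite(f"pics/{fn}.png",img[:,:,::-1]); np.savez(f"pics/{fn}.npz",K=K,R=Rm,e=e)
def px2w(fn,u,v,z):
    d=np.load(f"pics/{fn}.npz"); r=d["R"]@(np.array([1,-1,-1])*(np.linalg.inv(d["K"])@[u,v,1])); e=d["e"]
    return e+r*(z-e[2])/r[2]
def w2px(fn,p):
    d=np.load(f"pics/{fn}.npz"); q=d["R"].T@(np.array(p)-d["e"]); q=d["K"]@(q*[1,-1,-1]); return q[:2]/q[2]
E
python3 - <<'E'
from h import *
s=robot.read_state()
for k in s: print(k,np.round(s[k],3))
print(robot.tips_ahead, [a for a in dir(robot) if a[0]!='_'])
for n in("top","side"):
    save(n,n+"1"); d=np.load(f"pics/{n}1.npz"); print(d["K"].round(1),d["R"].round(2),d["e"])
print(robot.get_image("top").keys())
E
```

```text
clock 0.0
q [ 1.263  0.469 -0.049  1.534  0.024  1.141 -0.082]
qvel [-0.002  0.001  0.001 -0.    -0.001 -0.002 -0.   ]
effort [ 0.0000e+00 -5.0797e+01 -8.1000e-02 -2.3615e+01 -6.1000e-02  3.8000e-02
  0.0000e+00]
tcp_pos [ 0.186 -0.648  0.246]
tool_rot [-0.7   -0.099  0.7   -0.098]
force [ 0.47  -0.195 -0.081]
ft_torque [ 0.013 -0.018 -0.008]
gripper_width 1.001
0.025 ['MotionError', 'get_image', 'hand_in', 'read_state', 'tips_ahead']
[[544.7   0.  315.7]
 [  0.  544.7 236.2]
 [  0.    0.    1. ]] [[-0.01  0.99 -0.13]
 [-1.   -0.02 -0.  ]
 [-0.    0.13  0.99]] [ 0.39152284 -0.10441999  1.20113885]
[[506.2   0.  330.7]
 [  0.  506.2 237.8]
 [  0.    0.    1. ]] [[-0.95  0.16 -0.26]
 [-0.31 -0.47  0.82]
 [ 0.01  0.87  0.5 ]] [0.30307309 0.67206362 0.57120568]
dict_keys(['img', 'camera_matrix', 'eye', 'orientation'])
```

View pics/top1.png

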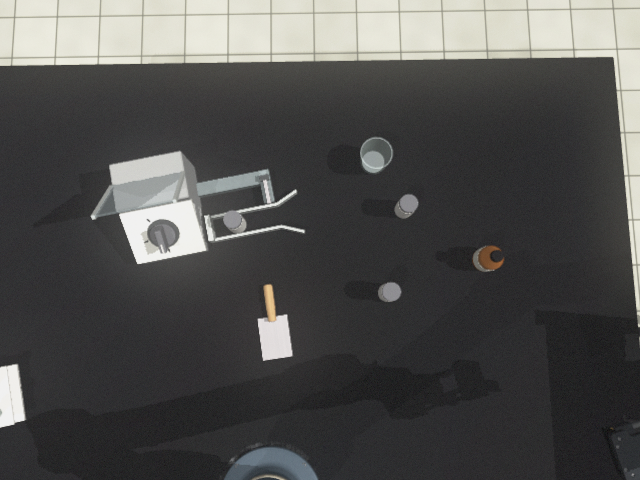

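View pics/side1.png

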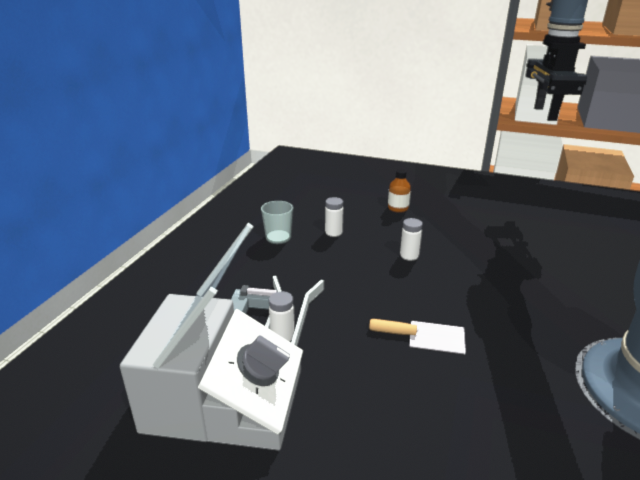

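Top view: the console is near (160,220), with jar c at (233,219). The loose jars' lids are at (408,203) and (390,292), the beaker is at (376,153), the reagent at (490,257) and the spatula at (273,325). I'll enlarge the feeder area next.

```bash
python3 - <<'E'
import cv2
a=cv2.imread("pics/top1.png")
c=cv2.resize(a[140:275,105:305],None,fx=4,fy=4,interpolation=cv2.INTER_CUBIC)
cv2.imwrite("pics/crop1.png",c)
c=cv2.resize(a[130:310,355:515],None,fx=3,fy=3,interpolation=cv2.INTER_CUBIC); cv2.imwrite("pics/crop2.png",c)
E
```

```text
(no output)
```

View pics/crop1.png

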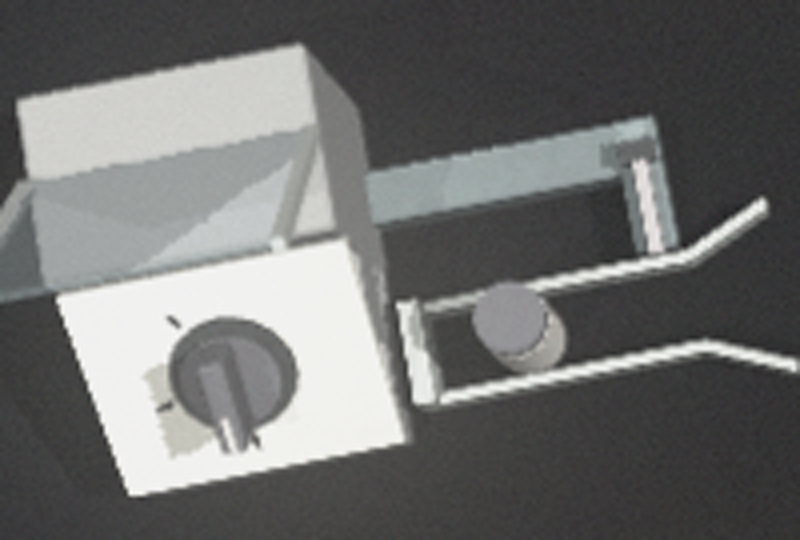

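View pics/crop2.png

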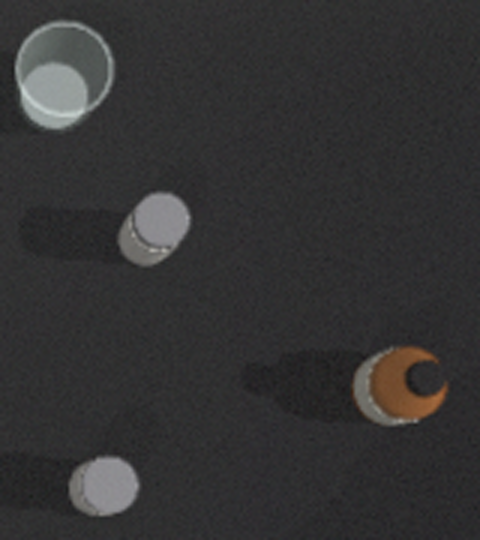

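Crop: the panel corners are at about (60,295), (345,240), (410,440) and (130,495). The rail kinks are at (682,262) and (705,345), and the knob marks at (258,442), (165,407) and (175,322). I'll fit the feeder pose and the jar positions from these.

```bash
cat > fit.py <<'E'
from h import *
from scipy.optimize import least_squares
s,c=np.sin(np.radians(35)),np.cos(np.radians(35))
def P(x,y,z=0): return np.array([0,.22,.075])+x*np.array([c,0,s])+np.array([0,y,0])+z*np.array([-s,0,c])
F=lambda p,q:R.from_euler('z',p[2]).as_matrix()@q+[p[0],p[1],0]
def fit():
    M=[P(.06,.075),P(.06,-.075),P(-.06,-.075),P(-.06,.075),np.array([.0225,-.022,.022]),np.array([-.0225,-.022,.022])]
    U=[(60,295),(345,240),(410,440),(130,495),(682,264),(705,344)]
    U=[np.array(u)/4+[105-.375,140-.375] for u in U]
    f=lambda p:np.concatenate([w2px("top1",F(p,m))-u for m,u in zip(M,U)])
    r=least_squares(f,[.55,.1,0]); return r.x,r.fun
E
python3 - <<'E'
from fit import *
p,res=fit(); print(p.round(4),res.round(1))
# marks on panel -> angle
d=np.load("pics/top1.npz")
Rz=R.from_euler('z',p[2]).as_matrix(); n=Rz@[-s,0,c]; o=F(p,P(0,0)); X=Rz@[c,0,s]; Y=Rz@[0,1.,0]
for h,u in [(0,(175,322)),(0,(165,407)),(0,(258,442)),(.044,(212,368)),(.044,(232,425))]:
    u=np.array(u)/4+[104.6,139.6]; r=d["R"]@(np.array([1,-1,-1])*(np.linalg.inv(d["K"])@[*u,1])); oo=o+h*n
    w=d["e"]+r*(np.dot(oo-d["e"],n)/np.dot(r,n))-oo; print(u,"panel mm",1e3*w@X,1e3*w@Y, "ang",np.degrees(np.arctan2(w@Y,w@X)))
for nm,u,z in [("c",(511/4+104.6,318/4+139.6),.08),("a",(161/3+354.7,221/3+129.7),.08),("b",(110/3+354.7,485/3+129.7),.08),("beaker",(65/3+354.7,68/3+129.7),.075),("reag",(426/3+354.7,378/3+129.7),.1),("spA",(270,286),.01),("spB",(275,359),0)]:
    w=px2w("top1",*u,z); print(nm,w.round(4),"feeder",(Rz.T@(w-[p[0],p[1],0])).round(4))
for nm,u,z in [("c",(281,300),.08),("a",(334,203),.08),("b",(412,225),.08)]: print("side",nm,px2w("side1",*u,z).round(4))
E
```

```text
[ 0.5924 -0.002   0.1748] [-1.   0.   0.5  0.1 -1.1  0.7 -0.4  0.1  2.1 -0.5  0.1 -0.6]
[148.35 220.1 ] panel mm 33.420663899694254 21.738716535689047 ang 33.04228502647056
[145.85 241.35] panel mm -12.82196174419008 40.98236631907248 ang 107.37309248497506
[169.1 250.1] panel mm -43.039623577490296 0.18056873797811837 ang 179.75962229595987
[157.6 231.6] panel mm 23.69008051907325 -1.427404102715668 ang -3.4480876686855897
[162.6  245.85] panel mm -9.34377956366918 -1.974657335166448 ang -168.06704201682777
c [0.5792 0.0699 0.08  ] feeder [-0.0006  0.0732  0.08  ]
a [ 0.6069 -0.2982  0.08  ] feeder [-0.0373 -0.2942  0.08  ]
b [ 0.4243 -0.2566  0.08  ] feeder [-0.2099 -0.2215  0.08  ]
beaker [ 0.7192 -0.2351  0.075 ] feeder [ 0.0843 -0.2516  0.075 ]
reag [ 0.4924 -0.4697  0.1   ] feeder [-0.1798 -0.4432  0.1   ]
spA [ 0.4419 -0.0021  0.01  ] feeder [-0.1483  0.0261  0.01  ]
spB [ 0.285  -0.0114  0.    ] feeder [-0.3044  0.0442  0.    ]
side c [0.5761 0.0763 0.08  ]
side a [ 0.6039 -0.2873  0.08  ]
side b [ 0.4227 -0.2432  0.08  ]
```

```bash
python3 - <<'E'
from fit import *
st=robot.read_state(); T=R.from_quat(st["tool_rot"]); print(T.as_matrix().round(3), st["clock"])
yaw=.1748; fx=np.array([np.cos(yaw),np.sin(yaw),0])
for sg in(1,-1):
    x=np.array([0,0,-1.]); y=sg*fx; D=R.from_matrix(np.array([x,y,np.cross(x,y)]).T)
    print(sg,np.degrees((D*T.inv()).as_rotvec()).round(1))
print(np.array(robot.get_image("wrist")["T_tool_cam"]).round(3))
E
```

```text
[[-0.     0.275 -0.961]
 [ 0.001 -0.961 -0.275]
 [-1.    -0.001  0.   ]] 0.15
1 [-0.  -0.1 84. ]
-1 [ -0.1   0.  -96. ]
[[ 0.     0.263 -0.965 -0.137]
 [ 1.    -0.001  0.     0.   ]
 [-0.001 -0.965 -0.263 -0.071]
 [ 0.     0.     0.     1.   ]]
```

Call:
{"api": "move_arm", "payload": {
  "deltas": [
    [[42,35,-4],[0,0,84]],
    [[42,35,-4],[0,0,84]],
    [[42,35,-4],[0,0,84]],
    [[42,35,-4],[0,0,84]],
    [[42,35,-4],[0,0,84]],
    [[42,35,-4],[0,0,84]],
    [[42,35,-4],[0,0,84]],
    [[42,35,-4],[0,0,84]],
    [[42,35,-4],[0,0,84]],
    [[42,35,-4],[0,0,84]],
    [[42,35,-4],[0,0,84]],
    [[42,35,-4],[0,0,84]],
    [[42,35,-4],[0,0,84]],
    [[42,35,-4],[0,0,84]],
    [[42,35,-4],[0,0,84]]
  ],
  "jaw": 0,
  "newtons": 15
}}

```text
clock: 1.7
tcp_pos: [0.6045, -0.3011, 0.2075]
tool_rot: [0.455, 0.541, -0.456, 0.541]
force: [-0.1, -0.6, -0.2]
gripper_width: 1.005
```

```bash
python3 - <<'E'
from fit import *
st=robot.read_state(); print(st["clock"],st["q"],st["tcp_pos"],R.from_quat(st["tool_rot"]).as_matrix().round(3))
save("wrist","w1"); print(w2px("w1",[.607,-.298,.08]))
E
```

```text
1.7 [ 0.71812898  0.54678336 -0.47099746  1.55549626  0.26873977  1.1043903
  0.35532417] [ 0.60446147 -0.30109938  0.20753919] [[-0.001  0.985  0.17 ]
 [-0.001  0.17  -0.985]
 [-1.    -0.001  0.001]]
[328.17858914 238.98979299]
```

View pics/w1.png

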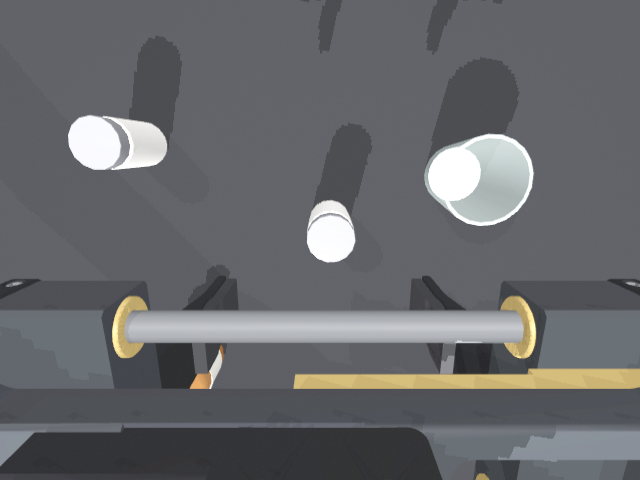

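The wrist view shows jar a's lid at (331,238), against a predicted (328,239). Jar b's lid is at (99,142) and the beaker is to the right.

```bash
python3 - <<'E'
from fit import *
print(px2w("w1",331,237,.08),px2w("w1",98.5,142,.08), w2px("w1",[.607,-.298,0]))
p=[.5924,-.002,.1748]
for y in(-.06,-.03,0,.02,.026,.03): print(y,F(p,np.array([0,y,0])))
E
```

```text
[ 0.60890309 -0.29603005  0.08      ] [ 0.42860439 -0.25450611  0.08      ] [327.2346083  219.00577446]
-0.06 [ 0.60283467 -0.06108568  0.        ]
-0.03 [ 0.59761734 -0.03154284  0.        ]
0 [ 0.5924 -0.002   0.    ]
0.02 [0.58892178 0.01769523 0.        ]
0.026 [0.58787831 0.02360379 0.        ]
0.03 [0.58718266 0.02754284 0.        ]
```

Call:
{"api": "move_arm", "payload": {
  "deltas": [
    [[0.2,0.2,-5],[0,0,0]],
    [[0.2,0.2,-9],[0,0,0]],
    [[0.2,0.2,-12],[0,0,0]],
    [[0.2,0.2,-14.2],[0,0,0]],
    [[0.2,0.2,-14.2],[0,0,0]],
    [[0.2,0.2,-14.2],[0,0,0]]
  ]
}}

```text
clock: 2.35
tcp_pos: [0.6077, -0.2978, 0.0661]
tool_rot: [0.455, 0.541, -0.455, 0.541]
force: [1.3, 0.9, 0.2]
gripper_width: 1.001
```

Call:
{"api": "move_arm", "payload": {
  "deltas": [
    [[0,0,0],[0,0,0]],
    [[0,0,0],[0,0,0]],
    [[0,0,0],[0,0,0]],
    [[0,0,0],[0,0,0]],
    [[0,0,0],[0,0,0]],
    [[0,0,0],[0,0,0]],
    [[0,0,0],[0,0,0]],
    [[0,0,0],[0,0,0]]
  ],
  "jaw": 255,
  "newtons": 12
}}

```text
clock: 3.15
tcp_pos: [0.6079, -0.2969, 0.0656]
tool_rot: [0.455, 0.542, -0.455, 0.542]
force: [0.7, -0.7, -0.1]
gripper_width: 0.453
```

Call:
{"api": "move_arm", "payload": {
  "deltas": [
    [[0,0,0.6],[0,0,0]],
    [[0,0,1.2],[0,0,0]],
    [[-0.1,4,1.2],[0,0,0]],
    [[-0.2,8,1.2],[0,0,0]],
    [[-0.3,12,1.2],[0,0,0]],
    [[-0.4,16,1.2],[0,0,0]],
    [[-0.5,20,1.2],[0,0,0]],
    [[-0.5,22.5,1.0],[0,0,0]],
    [[-0.5,23.6,0.5],[0,0,0]],
    [[-0.5,23.6,0.2],[0,0,0]],
    [[-0.5,23.6,0.2],[0,0,0]],
    [[-0.5,23.6,0.2],[0,0,0]]
  ]
}}

```text
clock: 4.35
tcp_pos: [0.6027, -0.0637, 0.0673]
tool_rot: [0.455, 0.541, -0.456, 0.541]
force: [-0.3, -0.8, -1.5]
gripper_width: 0.452
```

```bash
python3 - <<'E'
from fit import *
save("top","top2"); a=cv2.imread("pics/top2.png"); w=robot.read_state()
print(w["tcp_pos"])
save("wrist","w2"); b=cv2.imread("pics/w2.png")
cv2.imwrite("pics/m2.png",np.hstack([cv2.resize(a[170:270,190:330],(420,300),interpolation=cv2.INTER_CUBIC),cv2.resize(b[:310,120:520],(387,300))]))
E
```

```text
[ 0.60280296 -0.06346757  0.06734295]
```

View pics/m2.png

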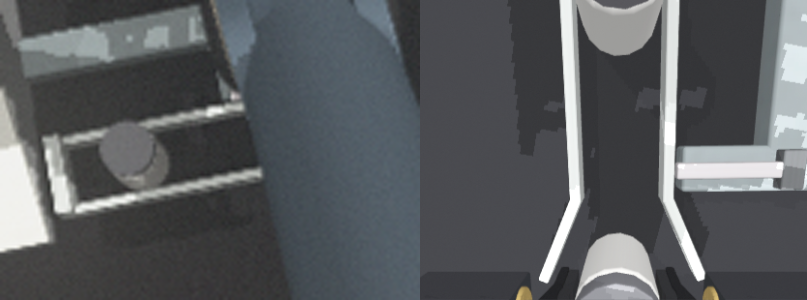

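In the wrist crop the jar sits in the flare, with the rail kinks at about (581,198) and (660,198). Jar c is straight ahead. I'll compute the lane's centre line.

```bash
python3 - <<'E'
from fit import *
cv=lambda x,y:((x-420)/387*400+120, y*310/300)
Rz=R.from_euler('z',.1748).as_matrix()
for q in [(581,198),(660,198),(578,20),(664,20),(576,60),(665,60)]:
    w=px2w("w2",*cv(*q),.022); print(q,w.round(4),(Rz.T@(w-[.5924,-.002,0])).round(4))
# refine: find rail inner edges by row profile in w2
a=cv2.imread("pics/w2.png",0)
for v in (30,80,130,180):
    print(v,[(u,int(a[v,u])) for u in list(range(276,296))][::2],[(u,int(a[v,u])) for u in range(362,382,2)])
E
```

```text
(581, 198) [ 0.5757 -0.0247  0.022 ] [-0.0204 -0.0195  0.022 ]
(660, 198) [ 0.6182 -0.0174  0.022 ] [ 0.0227 -0.0196  0.022 ]
(578, 20) [0.562 0.06  0.022] [-0.0192  0.0663  0.022 ]
(664, 20) [0.6026 0.067  0.022 ] [0.022  0.0662 0.022 ]
(576, 60) [0.5635 0.0426 0.022 ] [-0.0208  0.0489  0.022 ]
(665, 60) [0.6067 0.0501 0.022 ] [0.0231 0.0488 0.022 ]
30 [(276, 238), (278, 166), (280, 157), (282, 144), (284, 52), (286, 52), (288, 52), (290, 107), (292, 157), (294, 158)] [(362, 61), (364, 52), (366, 53), (368, 52), (370, 138), (372, 138), (374, 136), (376, 217), (378, 228), (380, 227)]
80 [(276, 240), (278, 241), (280, 176), (282, 160), (284, 144), (286, 52), (288, 53), (290, 53), (292, 53), (294, 53)] [(362, 53), (364, 53), (366, 54), (368, 96), (370, 139), (372, 138), (374, 200), (376, 229), (378, 228), (380, 227)]
130 [(276, 240), (278, 240), (280, 243), (282, 186), (284, 161), (286, 145), (288, 53), (290, 53), (292, 53), (294, 53)] [(362, 57), (364, 57), (366, 58), (368, 149), (370, 176), (372, 183), (374, 255), (376, 255), (378, 255), (380, 255)]
180 [(276, 240), (278, 239), (280, 240), (282, 244), (284, 210), (286, 160), (288, 145), (290, 54), (292, 53), (294, 53)] [(362, 57), (364, 56), (366, 81), (368, 150), (370, 150), (372, 221), (374, 241), (376, 240), (378, 239), (380, 242)]
```

```bash
python3 - <<'E'
from fit import *
Rz=R.from_euler('z',.1748).as_matrix()
g=lambda u,v,z:Rz.T@(px2w("w2",u,v,z)-[.5924,-.002,0])
for v,a,b,c,d in [(30,277,375.5,283,369),(80,279,374,285.3,367.8),(180,284.4,371.5,289.3,366.3)]:
    for z,l,r in((.022,a,b),(0,c,d)):
        L,Q=g(l,v,z),g(r,v,z); print(v,z,"y",L[1].round(4),"mid",((L+Q)/2)[0].round(4),"w",(Q-L)[0].round(4))
st=robot.read_state(); print("tcp feeder",Rz.T@(st["tcp_pos"]-np.array([.5924,-.002,0])))
E
```

```text
30 0.022 y 0.0625 mid 0.0007 w 0.0459
30 0 y 0.0689 mid 0.0008 w 0.0449
80 0.022 y 0.0411 mid 0.0008 w 0.0459
80 0 y 0.0449 mid 0.001 w 0.0446
180 0.022 y -0.0066 mid 0.0015 w 0.0452
180 0 y -0.0085 mid 0.0017 w 0.0448
tcp feeder [-0.00028953 -0.06196146  0.06750251]
```

Call:
{"api": "move_arm", "payload": {
  "deltas": [
    [[0.1,0.8,0],[0,0,0]],
    [[-0.05,1.6,0],[0,0,0]],
    [[-0.2,2.4,0],[0,0,0]],
    [[-0.3,3.2,0],[0,0,0]],
    [[-0.3,3.2,0],[0,0,0]]
  ]
}}

```text
clock: 4.95
tcp_pos: [0.5996, -0.0264, 0.0678]
tool_rot: [0.454, 0.543, -0.453, 0.542]
force: [0.3, -0.7, -2.0]
gripper_width: 0.447
```

Call:
{"api": "move_arm", "payload": {
  "deltas": [
    [[-0.15,0.8,0],[0,0,0]],
    [[-0.3,1.6,0],[0,0,0]],
    [[-0.45,2.4,0],[0,0,0]],
    [[-0.6,3.2,0],[0,0,0]],
    [[-0.6,3.2,0],[0,0,0]]
  ]
}}

```text
clock: 5.45
tcp_pos: [0.5935, 0.0052, 0.0677]
tool_rot: [0.454, 0.542, -0.454, 0.542]
force: [-0.8, 1.0, -2.2]
gripper_width: 0.455
```

Call:
{"api": "move_arm", "payload": {
  "deltas": [
    [[-0.15,0.8,0],[0,0,0]],
    [[-0.3,1.6,0],[0,0,0]],
    [[-0.45,2.4,0],[0,0,0]],
    [[-0.6,3.0,0],[0,0,0]],
    [[-0.6,3.0,-0.15],[0,0,0]],
    [[-0.6,3.0,-0.15],[0,0,0]]
  ]
}}

```text
clock: 6.05
tcp_pos: [0.5877, 0.0331, 0.0659]
tool_rot: [0.454, 0.542, -0.455, 0.542]
force: [0.2, 0.3, -2.2]
gripper_width: 0.456
```

Call:
{"api": "move_arm", "payload": {
  "deltas": [
    [[0,0,0],[0,0,0]],
    [[0,0,0],[0,0,0]],
    [[0,0,0],[0,0,0]],
    [[0,0,0],[0,0,0]],
    [[0,0,0],[0,0,0]],
    [[0,0,0],[0,0,0]]
  ],
  "jaw": 0
}}

```text
clock: 6.65
tcp_pos: [0.5878, 0.033, 0.0661]
tool_rot: [0.455, 0.542, -0.455, 0.542]
force: [-0.5, 0.6, -0.3]
gripper_width: 0.916
```

Call:
{"api": "move_arm", "payload": {
  "deltas": [
    [[0,0,4],[0,0,0]],
    [[0,0,8],[0,0,0]],
    [[-2,-4,10],[0,0,0]],
    [[-4.5,-8,10],[0,0,0]],
    [[-7,-12.5,10],[0,0,0]],
    [[-9.5,-17,10],[0,0,0]],
    [[-12,-21.5,10],[0,0,0]],
    [[-14.5,-26,10],[0,0,0]],
    [[-16.1,-28.9,10],[0,0,0]],
    [[-16.1,-28.9,10],[0,0,0]],
    [[-16.1,-28.9,10],[0,0,0]],
    [[-16.1,-28.9,10],[0,0,0]]
  ]
}}

```text
clock: 7.85
tcp_pos: [0.4276, -0.2547, 0.1662]
tool_rot: [0.454, 0.542, -0.454, 0.542]
force: [0.2, 0.6, -0.4]
gripper_width: 0.998
```

```bash
python3 - <<'E'
from fit import *
st=robot.read_state(); print(st["tcp_pos"],st["tool_rot"],st["q"])
save("wrist","w3"); save("top","top3"); a=cv2.imread("pics/w3.png"); b=cv2.imread("pics/top3.png")
print(w2px("w3",[.4265,-.2555,.08]))
cv2.imwrite("pics/m3.png",np.hstack([cv2.resize(a[:320,120:520],(400,320)),cv2.resize(b[190:260,190:277],(398,320),interpolation=cv2.INTER_CUBIC)]))
E
```

```text
[ 0.42755915 -0.25473565  0.16621163] [ 0.45439466  0.54194962 -0.45379648  0.54211148] [ 0.82731951  0.31182311 -0.44796748  2.0140271   0.17648773  0.85210999
  0.45762282]
[322.43331066 259.15417172]
```

View pics/m3.png

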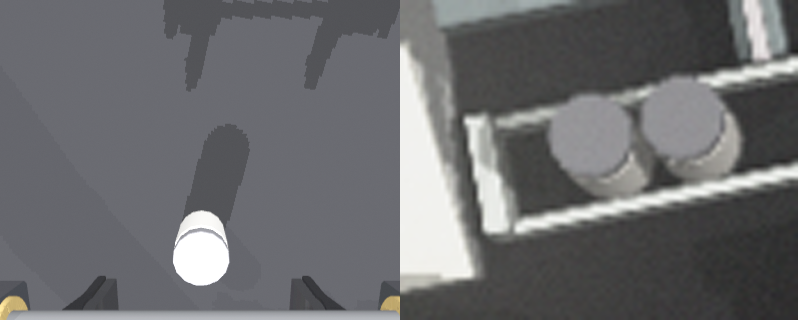

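Jar b's lid is at (321,257), within 2 px of the prediction. Jars c and a stand upright in the lane. I'll grasp jar b.

Call:
{"api": "move_arm", "payload": {
  "deltas": [
    [[-0.1,0,-4],[0,0,0]],
    [[-0.1,0,-8],[0,0,0]],
    [[-0.1,0,-10],[0,0,0]],
    [[-0.1,0,-10],[0,0,0]],
    [[-0.1,0,-10],[0,0,0]]
  ]
}}

```text
clock: 8.45
tcp_pos: [0.4267, -0.2551, 0.0664]
tool_rot: [0.454, 0.542, -0.454, 0.542]
force: [-1.3, 0.1, 0.7]
gripper_width: 1.001
```

Call:
{"api": "move_arm", "payload": {
  "deltas": [
    [[0,0,0],[0,0,0]],
    [[0,0,0],[0,0,0]],
    [[0,0,0],[0,0,0]],
    [[0,0,0],[0,0,0]],
    [[0,0,0],[0,0,0]],
    [[0,0,0],[0,0,0]],
    [[0,0,0],[0,0,0]],
    [[0,0,0],[0,0,0]]
  ],
  "jaw": 255,
  "newtons": 12
}}

```text
clock: 9.25
tcp_pos: [0.4258, -0.256, 0.0661]
tool_rot: [0.455, 0.542, -0.455, 0.542]
force: [-0.5, -1.0, 0.3]
gripper_width: 0.456
```

Call:
{"api": "move_arm", "payload": {
  "deltas": [
    [[0,0,0.6],[0,0,0]],
    [[0,0,1.2],[0,0,0]],
    [[3,2.5,1.5],[0,0,0]],
    [[6,5,1.5],[0,0,0]],
    [[9,8,1.5],[0,0,0]],
    [[12,11,1.5],[0,0,0]],
    [[15,14,1.5],[0,0,0]],
    [[17.5,16.5,1.2],[0,0,0]],
    [[18,17.5,0.6],[0,0,0]],
    [[18,17.5,0.2],[0,0,0]],
    [[18,17.5,0.2],[0,0,0]],
    [[18,17.5,0.2],[0,0,0]]
  ]
}}

```text
clock: 10.45
tcp_pos: [0.6045, -0.0832, 0.0678]
tool_rot: [0.455, 0.541, -0.456, 0.541]
force: [1.1, -0.1, -0.9]
gripper_width: 0.457
```

Call:
{"api": "move_arm", "payload": {
  "deltas": [
    [[0.2,1,0],[0,0,0]],
    [[0.15,2,0],[0,0,0]],
    [[0,3,0],[0,0,0]],
    [[-0.2,4,0],[0,0,0]],
    [[-0.45,5.3,0],[0,0,0]],
    [[-0.45,5.3,0],[0,0,0]]
  ]
}}

```text
clock: 11.05
tcp_pos: [0.6008, -0.0244, 0.0682]
tool_rot: [0.454, 0.543, -0.453, 0.542]
force: [-0.0, -0.7, -1.6]
gripper_width: 0.453
```

Call:
{"api": "move_arm", "payload": {
  "deltas": [
    [[-0.15,0.6,0],[0,0,0]],
    [[-0.3,1.2,0],[0,0,0]],
    [[-0.4,1.8,0],[0,0,0]],
    [[-0.5,2.4,0],[0,0,0]],
    [[-0.5,2.4,0],[0,0,0]]
  ]
}}

```text
clock: 11.55
tcp_pos: [0.5962, -0.0028, 0.0681]
tool_rot: [0.454, 0.542, -0.454, 0.542]
force: [-0.5, 0.3, -1.9]
gripper_width: 0.459
```

Call:
{"api": "move_arm", "payload": {
  "deltas": [
    [[-0.2,0.4,0],[0,0,0]],
    [[-0.35,0.8,0],[0,0,0]],
    [[-0.45,1.2,0],[0,0,0]],
    [[-0.5,1.6,0],[0,0,0]],
    [[-0.5,1.6,0],[0,0,0]]
  ]
}}

```text
clock: 12.05
tcp_pos: [0.5912, 0.0132, 0.0681]
tool_rot: [0.455, 0.542, -0.454, 0.542]
force: [0.2, 0.8, -1.2]
gripper_width: 0.458
```

Call:
{"api": "move_arm", "payload": {
  "deltas": [
    [[-0.05,0.2,0],[0,0,0]],
    [[-0.08,0.4,0],[0,0,0]],
    [[-0.1,0.6,0],[0,0,0]],
    [[-0.1,0.6,0],[0,0,0]]
  ]
}}

```text
clock: 12.45
tcp_pos: [0.5902, 0.0185, 0.068]
tool_rot: [0.455, 0.542, -0.454, 0.542]
force: [-0.3, -0.4, -1.5]
gripper_width: 0.453
```

Call:
{"api": "move_arm", "payload": {
  "deltas": [
    [[-0.02,0.1,0],[0,0,0]],
    [[-0.04,0.2,0],[0,0,0]],
    [[-0.06,0.3,0],[0,0,0]],
    [[-0.06,0.3,0],[0,0,0]]
  ]
}}

```text
clock: 12.85
tcp_pos: [0.5896, 0.0213, 0.068]
tool_rot: [0.455, 0.542, -0.455, 0.542]
force: [0.2, -0.1, -1.6]
gripper_width: 0.457
```

Call:
{"api": "move_arm", "payload": {
  "deltas": [
    [[-0.02,0.1,0],[0,0,0]],
    [[-0.04,0.2,0],[0,0,0]],
    [[-0.04,0.2,0],[0,0,0]]
  ]
}}

```text
clock: 13.15
tcp_pos: [0.5892, 0.0233, 0.0681]
tool_rot: [0.455, 0.542, -0.455, 0.542]
force: [0.6, -0.0, -1.5]
gripper_width: 0.457
```

```bash
python3 - <<'E'
from fit import *
save("top","top4"); save("side","side4"); a=cv2.imread("pics/side4.png"); b=cv2.imread("pics/top4.png")
cv2.imwrite("pics/m4.png",np.hstack([cv2.resize(a[250:400,215:365],(400,400),interpolation=cv2.INTER_CUBIC),cv2.resize(b[190:260,195:265],(400,400),interpolation=cv2.INTER_CUBIC)]))
E
```

```text
(no output)
```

View pics/m4.png

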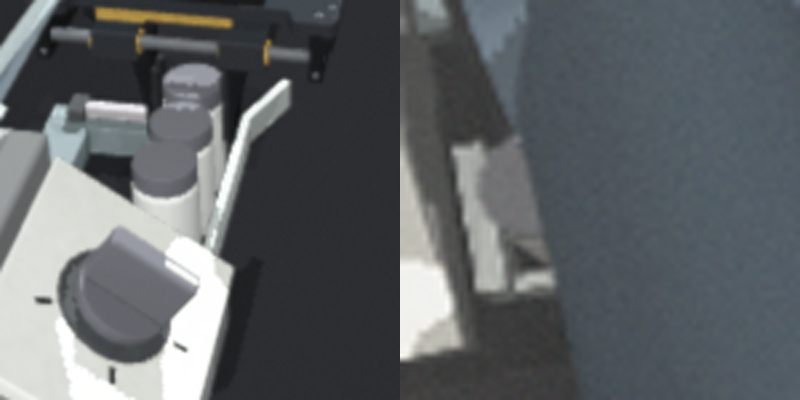

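The side view shows three jars upright in single file, with no contact force yet. I'll keep closing in small steps.

Call:
{"api": "move_arm", "payload": {
  "deltas": [
    [[-0.02,0.1,0],[0,0,0]],
    [[-0.04,0.2,0],[0,0,0]],
    [[-0.04,0.2,0],[0,0,0]]
  ]
}}

```text
clock: 13.55
tcp_pos: [0.5889, 0.0252, 0.0681]
tool_rot: [0.455, 0.542, -0.455, 0.542]
force: [-0.0, -1.4, -1.1]
gripper_width: 0.455
```

Call:
{"api": "move_arm", "payload": {
  "deltas": [
    [[-0.02,0.1,0],[0,0,0]],
    [[-0.02,0.1,0],[0,0,0]]
  ]
}}

```text
clock: 13.75
tcp_pos: [0.5888, 0.0254, 0.0681]
tool_rot: [0.455, 0.541, -0.455, 0.542]
force: [0.3, -2.2, -0.4]
gripper_width: 0.454
```

Call:
{"api": "move_arm", "payload": {
  "deltas": [
    [[-0.02,0.1,0],[0,0,0]],
    [[-0.02,0.1,0],[0,0,0]]
  ]
}}

```text
clock: 13.95
tcp_pos: [0.5887, 0.0255, 0.0681]
tool_rot: [0.454, 0.541, -0.455, 0.542]
force: [1.2, -4.9, -1.1]
gripper_width: 0.455
```

Call:
{"api": "move_arm", "payload": {
  "deltas": [
    [[0,0,-0.1],[0,0,0]],
    [[0,0,-0.2],[0,0,0]],
    [[0,0,-0.2],[0,0,0]]
  ]
}}

```text
clock: 14.25
tcp_pos: [0.5891, 0.0255, 0.0663]
tool_rot: [0.455, 0.541, -0.455, 0.542]
force: [1.2, -4.6, 0.3]
gripper_width: 0.458
```

Call:
{"api": "move_arm", "payload": {
  "deltas": [
    [[0,0,0],[0,0,0]],
    [[0,0,0],[0,0,0]],
    [[0,0,0],[0,0,0]],
    [[0,0,0],[0,0,0]],
    [[0,0,0],[0,0,0]],
    [[0,0,0],[0,0,0]]
  ],
  "jaw": 0
}}

```text
clock: 14.85
tcp_pos: [0.5885, 0.0273, 0.0661]
tool_rot: [0.455, 0.542, -0.455, 0.542]
force: [0.4, 0.7, -1.1]
gripper_width: 0.916
```

```bash
python3 - <<'E'
from fit import *
st=robot.read_state(); T=R.from_quat(st["tool_rot"]); print(st["tcp_pos"],st["q"])
yaw=.183; Rz=R.from_euler('z',yaw).as_matrix()
# refit origin: centre line through fit frame (0.0016,0)
R0=R.from_euler('z',.1748).as_matrix(); o=R0@[.0016,0,0]+[.5924,-.002,0]
n=Rz@[-s,0,c]; C=o+Rz@P(0,0); C0=F([.5924,-.002,.1748],P(0,0)); print("centre",C,C0,"n",n)
y0=Rz@[0,1.,0]
for sg in(1,-1):
    x=-n;y=sg*y0; D=R.from_matrix(np.array([x,y,np.cross(x,y)]).T); print(sg,np.degrees((D*T.inv()).as_rotvec()))
for d in(.028,.03,.13): print(d,C0+n*d)
E
```

```text
[0.58845822 0.02728399 0.06605416] [ 0.17470191  0.57749209 -0.39217325  1.87886966  0.31233817  0.7453512
 -0.21752291]
centre [0.55393995 0.21460474 0.075     ] [0.55413954 0.21464749 0.075     ] n [-0.56399896 -0.10437961  0.81915204]
1 [-22.14058968 -31.89364824  87.41077974]
-1 [ 31.79858153 -22.06653666 -86.46100195]
0.028 [0.53834757 0.21172487 0.09793626]
0.03 [0.53721957 0.21151611 0.09957456]
0.13 [0.48081967 0.20107815 0.18148977]
```

Call:
{"api": "move_arm", "payload": {
  "deltas": [
    [[0,0,4],[0,0,0]],
    [[0,0,8],[0,0,0]],
    [[0,0,12],[0,0,0]],
    [[-4,1,16],[-2,-3,8]],
    [[-8,3,20],[-4,-6,16]],
    [[-12,5,20],[-22,-32,87]],
    [[-12,5,20],[-22,-32,87]],
    [[-12,5,20],[-22,-32,87]],
    [[-12,5,20],[-22,-32,87]],
    [[-12,5,20],[-22,-32,87]],
    [[-12,5,20],[-22,-32,87]],
    [[-12,5,20],[-22,-32,87]],
    [[-12,5,20],[-22,-32,87]],
    [[-12,5,20],[-22,-32,87]],
    [[-12,5,20],[-22,-32,87]],
    [[-12,5,20],[-22,-32,87]],
    [[-12,5,20],[-22,-32,87]]
  ]
}}

```text
clock: 16.55
tcp_pos: [0.4685, 0.0774, 0.2663]
tool_rot: [-0.038, 0.46, 0.079, 0.884]
force: [-0.8, 0.4, 0.3]
gripper_width: 1.003
```

```bash
python3 - <<'E'
from fit import *
st=robot.read_state(); print(st["tcp_pos"],st["q"].round(2) if hasattr(st["q"],'round') else st["q"]);T=R.from_quat(st["tool_rot"])
Rz=R.from_euler('z',.183).as_matrix(); n=Rz@[-s,0,c]; y=Rz@[0,1.,0]; x=-n; D=R.from_matrix(np.array([x,y,np.cross(x,y)]).T); print(np.degrees((D*T.inv()).as_rotvec()))
C=np.array([.5540,.2146,.075])
for d in(.12,.15): print(d,C+d*n, (C+d*n-st["tcp_pos"])*100)
E
```

```text
[0.46847323 0.07743398 0.26628622] [ 0.18 -0.1  -0.43  2.32  0.    0.3   1.48]
[-0.30286143  0.00196709  0.36591383]
0.12 [0.48632012 0.20207445 0.17329825] [ 1.78468976 12.46404716 -9.29879748]
0.15 [0.46940016 0.19894306 0.19787281] [ 0.09269288 12.15090833 -6.84134134]
```

Call:
{"api": "move_arm", "payload": {
  "deltas": [
    [[0,4,-2],[0,0,0]],
    [[0,8,-4],[0,0,0]],
    [[0.1,12.2,-6.8],[0,0,0.4]],
    [[1.8,12.5,-9.3],[0,0,0.4]],
    [[1.8,12.5,-9.3],[0,0,0.4]],
    [[1.8,12.5,-9.3],[0,0,0.4]],
    [[1.8,12.5,-9.3],[0,0,0.4]]
  ]
}}

```text
clock: 17.25
tcp_pos: [0.4859, 0.1943, 0.1781]
tool_rot: [-0.04, 0.461, 0.08, 0.883]
force: [0.2, -1.1, -0.4]
gripper_width: 0.998
```

```bash
python3 - <<'E'
from fit import *
st=robot.read_state(); print(st["tcp_pos"],np.round(st["q"],2))
save("wrist","w5"); a=cv2.imread("pics/w5.png"); save("top","top5"); b=cv2.imread("pics/top5.png")
cv2.imwrite("pics/m5.png",np.hstack([cv2.resize(a[:400],(560,350)),cv2.resize(b[175:275,200:268],(238,350),interpolation=cv2.INTER_CUBIC)]))
Rz=R.from_euler('z',.183).as_matrix(); C=np.array([.5540,.2146,.075])
for q in [(0,0,0),(.043,0,0),(-.043,0,0),(0,0,.044),(.026,0,.044),(-.026,0,.044)]: print(q,w2px("w5",C+Rz@(P(*q)-P(0,0))).round(1))
E
```

```text
[0.48594705 0.19430237 0.17810026] [-0.01  0.19 -0.63  2.32  1.34  0.35 -0.06]
(0, 0, 0) [333.5 242.4]
(0.043, 0, 0) [333.3 293.4]
(-0.043, 0, 0) [333.6 187.1]
(0, 0, 0.044) [335.3 259.7]
(0.026, 0, 0.044) [335.2 296.2]
(-0.026, 0, 0.044) [335.5 221.1]
```

View pics/m5.png

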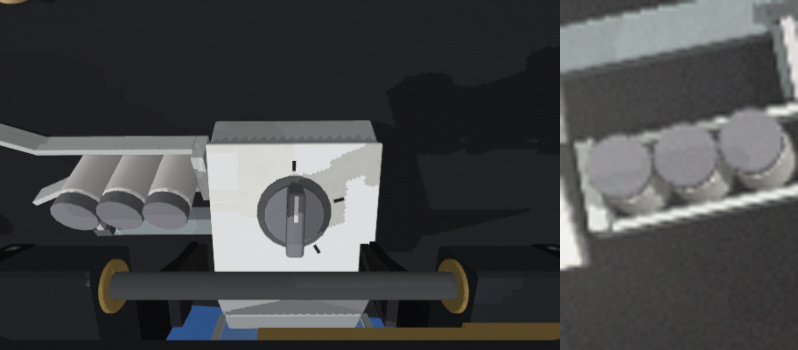

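Wrist view: the three jars are in a row and the bar lies vertical at the 0 mark. The mark at (335,189) matches the predicted (334,187). I'll approach along the normal.

Call:
{"api": "move_arm", "payload": {
  "deltas": [
    [[0.5,0.1,-0.8],[0,0,0]],
    [[1.1,0.2,-1.6],[0,0,0]],
    [[1.1,0.2,-1.6],[0,0,0]],
    [[1.1,0.2,-1.6],[0,0,0]],
    [[1.1,0.2,-1.6],[0,0,0]],
    [[1.1,0.2,-1.6],[0,0,0]]
  ]
}}

```text
clock: 17.95
tcp_pos: [0.496, 0.1955, 0.1627]
tool_rot: [-0.041, 0.461, 0.08, 0.883]
force: [-0.4, -1.1, 0.3]
gripper_width: 0.994
```

```bash
cat > k.py <<'E'
from fit import *
def rep():
    st=robot.read_state(); T=R.from_quat(st["tool_rot"]).as_matrix()
    Rz=R.from_euler('z',.183).as_matrix(); C=np.array([.5540,.2146,.075]); n=Rz@[-s,0,c];X=Rz@[c,0,s];Y=Rz@[0,1.,0]
    e=np.array(st["tcp_pos"])-C; print("clock",st["clock"],"panel frame mm: X %.1f Y %.1f n %.1f"%tuple(1e3*np.array([e@X,e@Y,e@n])),"tilt deg X,Y",np.degrees([T[:,0]@X,T[:,0]@Y]).round(1),"jaw angle cw from Y",np.degrees(np.arctan2(T[:,1]@X,T[:,1]@Y)).round(1))
    print("q",np.round(st["q"],2),"F",np.round(st["force"],1),"torque",np.round(st["ft_torque"],2),"w",st["gripper_width"])
    print("to axis d=42 cm:",(100*(C+.042*n-st["tcp_pos"])).round(2),"n",n.round(3))
rep()
E
python3 k.py
```

```text
clock 17.95 panel frame mm: X 0.7 Y -8.2 n 106.5 tilt deg X,Y [-0.2 -0. ] jaw angle cw from Y 0.2
q [-0.03  0.24 -0.61  2.32  1.45  0.36 -0.17] F [-0.4 -1.1  0.3] torque [0.01 0.52 0.03] w 0.9944123806601292
to axis d=42 cm: [ 3.44  1.47 -5.33] n [-0.564 -0.104  0.819]
```

Call:
{"api": "move_arm", "payload": {
  "deltas": [
    [[1.2,0.2,-1.8],[0,0,0]],
    [[2.5,0.4,-3.7],[0,0,0]],
    [[2.5,0.4,-3.7],[0,0,0]],
    [[2.5,0.4,-3.7],[0,0,0]],
    [[2.5,0.4,-3.7],[0,0,0]],
    [[2.5,0.4,-3.7],[0,0,0]]
  ]
}}

```text
clock: 18.55
tcp_pos: [0.5208, 0.1998, 0.1261]
tool_rot: [-0.041, 0.461, 0.081, 0.883]
force: [0.2, -0.0, 0.5]
gripper_width: 0.998
```

```bash
python3 k.py
```

```text
clock 18.55 panel frame mm: X 0.3 Y -8.5 n 62.1 tilt deg X,Y [-0.1  0. ] jaw angle cw from Y 0.1
q [-0.05  0.35 -0.58  2.3   1.7   0.4  -0.38] F [ 0.2 -0.   0.5] torque [-0.    0.53  0.04] w 0.9976333225864912
to axis d=42 cm: [ 0.95  1.04 -1.67] n [-0.564 -0.104  0.819]
```

Call:
{"api": "move_arm", "payload": {
  "deltas": [
    [[0,0.9,0],[0,0,0]],
    [[0.5,1.0,-0.8],[0,0,0]],
    [[1.0,1.0,-1.7],[0,0,0]],
    [[1.0,1.0,-1.7],[0,0,0]],
    [[1.0,1.0,-1.7],[0,0,0]]
  ]
}}

```text
clock: 19.05
tcp_pos: [0.5306, 0.2102, 0.1082]
tool_rot: [-0.041, 0.462, 0.081, 0.882]
force: [-0.3, -0.5, 0.2]
gripper_width: 0.997
```

```bash
python3 k.py
```

```text
clock 19.05 panel frame mm: X -0.4 Y -0.0 n 40.8 tilt deg X,Y [-0.2  0. ] jaw angle cw from Y 0.1
q [-0.06  0.41 -0.59  2.28  1.77  0.43 -0.45] F [-0.3 -0.5  0.2] torque [-0.02  0.57  0.03] w 0.9965322529602767
to axis d=42 cm: [-0.03 -0.    0.12] n [-0.564 -0.104  0.819]
```

Call:
{"api": "move_arm", "payload": {
  "deltas": [
    [[0,0,0.1],[0,0,0]],
    [[0,0,0.1],[0,0,0]],
    [[0,0,0.1],[0,0,0]],
    [[0,0,0.1],[0,0,0]],
    [[0,0,0.1],[0,0,0]],
    [[0,0,0.1],[0,0,0]],
    [[0,0,0.1],[0,0,0]],
    [[0,0,0.1],[0,0,0]],
    [[0,0,0.1],[0,0,0]],
    [[0,0,0.1],[0,0,0]]
  ],
  "jaw": 255,
  "newtons": 40
}}

```text
clock: 20.05
tcp_pos: [0.5305, 0.2113, 0.109]
tool_rot: [-0.041, 0.462, 0.082, 0.882]
force: [1.6, 7.7, -3.8]
gripper_width: 0.176
```

```bash
python3 k.py
```

```text
clock 20.05 panel frame mm: X 0.1 Y 1.0 n 41.5 tilt deg X,Y [-0.3  0.2] jaw angle cw from Y 0.1
q [-0.06  0.41 -0.59  2.28  1.77  0.43 -0.45] F [ 1.6  7.7 -3.8] torque [1.2  0.84 0.81] w 0.17553095864951487
to axis d=42 cm: [-0.01 -0.11  0.04] n [-0.564 -0.104  0.819]
```

Call:
{"api": "move_arm", "payload": {
  "deltas": [
    [[0,0.15,0],[2.8,0.5,-4.1]],
    [[0,0.15,0],[5.6,1.0,-8.2]],
    [[0,0.15,0],[8.5,1.6,-12.3]],
    [[0,0.15,0],[11.3,2.1,-16.4]],
    [[0,0.15,0],[14.1,2.6,-20.5]],
    [[0,0.15,0],[16.9,3.1,-24.6]],
    [[0,0.15,0],[16.9,3.1,-24.6]]
  ]
}}

```text
clock: 20.75
tcp_pos: [0.5303, 0.212, 0.109]
tool_rot: [0.189, 0.467, -0.04, 0.863]
force: [-2.8, 1.4, 2.7]
gripper_width: 0.155
```

```bash
python3 k.py
```

```text
clock 20.75 panel frame mm: X 0.0 Y 1.7 n 41.5 tilt deg X,Y [-0.2  0.2] jaw angle cw from Y 30.1
q [ 0.    0.43 -0.67  2.28  1.76  0.47 -0.95] F [-2.8  1.4  2.7] torque [0.14 0.76 0.22] w 0.15460296387175784
to axis d=42 cm: [ 0.   -0.18  0.04] n [-0.564 -0.104  0.819]
```

Call:
{"api": "move_arm", "payload": {
  "deltas": [
    [[0,0,0],[2.8,0.5,-4.1]],
    [[0,0,0],[5.6,1.0,-8.2]],
    [[0,0,0],[8.5,1.6,-12.3]],
    [[0,0,0],[11.3,2.1,-16.4]],
    [[0,0,0],[14.1,2.6,-20.5]],
    [[0,0,0],[16.9,3.1,-24.6]],
    [[0,0,0],[19.7,3.6,-28.7]],
    [[0,0,0],[22.6,4.2,-32.8]],
    [[0,0,0],[25.4,4.7,-36.9]],
    [[0,0,0],[25.4,4.7,-36.9]]
  ]
}}

```text
clock: 21.75
tcp_pos: [0.5303, 0.212, 0.109]
tool_rot: [0.505, 0.416, -0.215, 0.725]
force: [-4.0, 1.0, 2.7]
gripper_width: 0.159
```

```bash
python3 k.py
```

```text
clock 21.75 panel frame mm: X 0.0 Y 1.7 n 41.5 tilt deg X,Y [-0.1  0.3] jaw angle cw from Y 75.0
q [ 0.09  0.46 -0.78  2.27  1.76  0.52 -1.71] F [-4.   1.   2.7] torque [0.29 0.86 0.29] w 0.15930714279717614
to axis d=42 cm: [-0.   -0.18  0.04] n [-0.564 -0.104  0.819]
```

Call:
{"api": "move_arm", "payload": {
  "deltas": [
    [[0,0,0],[2.8,0.5,-4.1]],
    [[0,0,0],[5.6,1.0,-8.2]],
    [[0,0,0],[8.5,1.6,-12.3]],
    [[0,0,0],[11.3,2.1,-16.4]],
    [[0,0,0],[14.1,2.6,-20.5]],
    [[0,0,0],[16.9,3.1,-24.6]],
    [[0,0,0],[19.7,3.6,-28.7]],
    [[0,0,0],[22.6,4.2,-32.8]],
    [[0,0,0],[25.4,4.7,-36.9]],
    [[0,0,0],[25.4,4.7,-36.9]]
  ]
}}

```text
clock: 22.75
tcp_pos: [0.5304, 0.212, 0.109]
tool_rot: [0.745, 0.302, -0.357, 0.477]
force: [-3.0, 2.2, 3.5]
gripper_width: 0.155
```

```bash
python3 k.py
```

```text
clock 22.75 panel frame mm: X 0.1 Y 1.7 n 41.5 tilt deg X,Y [0.  0.3] jaw angle cw from Y 120.1
q [ 0.17  0.5  -0.89  2.27  1.76  0.58 -2.47] F [-3.   2.2  3.5] torque [0.35 0.9  0.26] w 0.15489921800065093
to axis d=42 cm: [-0.01 -0.18  0.04] n [-0.564 -0.104  0.819]
```

Call:
{"api": "move_arm", "payload": {
  "deltas": [
    [[0,0,0],[2.3,0.4,-3.3]],
    [[0,0,0],[4.2,0.8,-6.1]],
    [[0,0,0],[4.2,0.8,-6.1]]
  ]
}}

```text
clock: 23.05
tcp_pos: [0.5304, 0.212, 0.109]
tool_rot: [0.774, 0.278, -0.375, 0.428]
force: [-4.7, 2.4, 3.5]
gripper_width: 0.156
```

Call:
{"api": "move_arm", "payload": {
  "deltas": [
    [[0,0,0],[0,0,0]],
    [[0,0,0],[0,0,0]],
    [[0,0,0],[0,0,0]],
    [[0,0,0],[0,0,0]],
    [[0,0,0],[0,0,0]],
    [[0,0,0],[0,0,0]],
    [[0,0,0],[0,0,0]],
    [[0,0,0],[0,0,0]]
  ],
  "jaw": 0
}}

```text
clock: 23.85
tcp_pos: [0.531, 0.2111, 0.109]
tool_rot: [0.775, 0.276, -0.376, 0.427]
force: [0.4, -0.0, -0.2]
gripper_width: 0.8
```

```bash
python3 k.py
```

```text
clock 23.85 panel frame mm: X 0.4 Y 0.7 n 41.2 tilt deg X,Y [0.1 0.1] jaw angle cw from Y 127.7
q [ 0.19  0.51 -0.91  2.27  1.75  0.6  -2.59] F [ 0.4 -0.  -0.2] torque [-0.18  0.63 -0.01] w 0.7999810548922762
to axis d=42 cm: [-0.06 -0.08  0.04] n [-0.564 -0.104  0.819]
```

Call:
{"api": "move_arm", "payload": {
  "deltas": [
    [[0,0,0],[0,0,0]],
    [[-1.1,-0.2,1.6],[0,0,0]],
    [[-2.8,-0.5,4.1],[0,0,0]],
    [[-4.5,-0.8,6.6],[0,0,0]],
    [[-5.6,-1.0,8.2],[0,0,0]],
    [[-5.6,-1.0,8.2],[0,0,0]]
  ]
}}

```text
clock: 24.45
tcp_pos: [0.4747, 0.2016, 0.1932]
tool_rot: [0.775, 0.275, -0.374, 0.428]
force: [1.0, 0.9, -0.0]
gripper_width: 0.997
```

```bash
python3 k.py; python3 - <<'E'
from fit import *
save("top","top6"); save("side","side6"); a=cv2.imread("pics/side6.png"); b=cv2.imread("pics/top6.png")
cv2.imwrite("pics/m6.png",np.hstack([cv2.resize(a[230:410,195:365],(378,400),interpolation=cv2.INTER_CUBIC),cv2.resize(b[160:270,190:305],(418,400),interpolation=cv2.INTER_CUBIC)]))
E
```

```text
clock 24.45 panel frame mm: X 2.0 Y 1.6 n 142.9 tilt deg X,Y [0.3 0.1] jaw angle cw from Y 127.6
q [ 0.31  0.22 -1.01  2.31  1.32  0.45 -2.27] F [ 1.   0.9 -0. ] torque [-0.16  0.63  0.  ] w 0.9969545715250694
to axis d=42 cm: [ 5.56  0.87 -8.38] n [-0.564 -0.104  0.819]
```

View pics/m6.png

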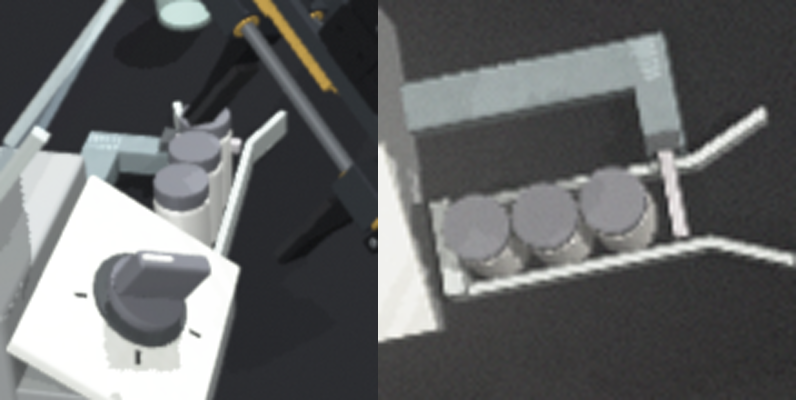

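The bar gate is shut across the lane behind three upright jars, with lids at (477,228), (547,222) and (614,201). I'll check the gaps and the knob angle numerically.

```bash
python3 - <<'E'
from fit import *
Rz=R.from_euler('z',.183).as_matrix(); o=np.array([.5940,-.0017,0])
a=cv2.imread("pics/top6.png"); f=110/400
cx=lambda x,y:((x-378)*115/418+190-.4,y*f+160-.4)
L=[]
for q in[(477,229),(547,222),(614,201)]:
    w=px2w("top6",*cx(*q),.08); L.append(w); print(w.round(4),(Rz.T@(w-o)).round(4))
print([np.linalg.norm(L[i+1]-L[i]).round(4) for i in(0,1)])
g=cv2.cvtColor(cv2.resize(a[200:232,205:268],None,fx=12,fy=12,interpolation=cv2.INTER_CUBIC),cv2.COLOR_BGR2RGB)[:,:,::-1]
g=cv2.convertScaleAbs(g,alpha=1.6); cv2.imwrite("pics/m7.png",g)
E
```

```text
[0.5723 0.1022 0.08  ] [-0.0024  0.1062  0.08  ]
[0.5758 0.0621 0.08  ] [-0.0063  0.0661  0.08  ]
[0.5874 0.0237 0.08  ] [-0.0019  0.0261  0.08  ]
[np.float64(0.0403), np.float64(0.0402)]
```

View pics/m7.png

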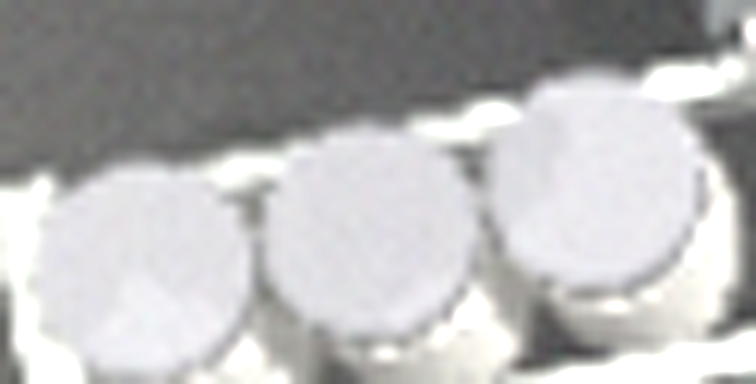

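```bash
python3 - <<'E'
from fit import *
Rz=R.from_euler('z',.183).as_matrix(); o=np.array([.5940,-.0017,0])
for fn,u in [("top1",(653/4+104.6,252/4+139.6)),("top6",((684-378)*115/418+189.6,237*.275+159.6))]:
    print(fn,(Rz.T@(px2w(fn,*u,.033)-o)).round(4))
# knob bar from the side camera: project candidate bar ends (outer face) for angles
C=np.array([.5540,.2150,.075])
for ang in (128,149,157):
    t=np.radians(ang); r=[]
    for sg in(1,-1):
        q=(-sg*.026*np.cos(t),sg*.026*np.sin(t),.044); u=w2px("side6",C+Rz@(P(*q)-P(0,0))); r.append(((u-[195,230])*400/180).round(0))
    print(ang,r)
a=cv2.imread("pics/side6.png"); cv2.imwrite("pics/m8.png",cv2.resize(a[325:395,225:305],None,fx=8,fy=8,interpolation=cv2.INTER_CUBIC))
E
```

```text
top1 [ 0.0282 -0.0035  0.033 ]
top6 [-0.0225 -0.0071  0.033 ]
128 [array([142., 268.]), array([203., 249.])]
149 [array([137., 254.]), array([209., 262.])]
157 [array([136., 249.]), array([210., 267.])]
```

View pics/m8.png

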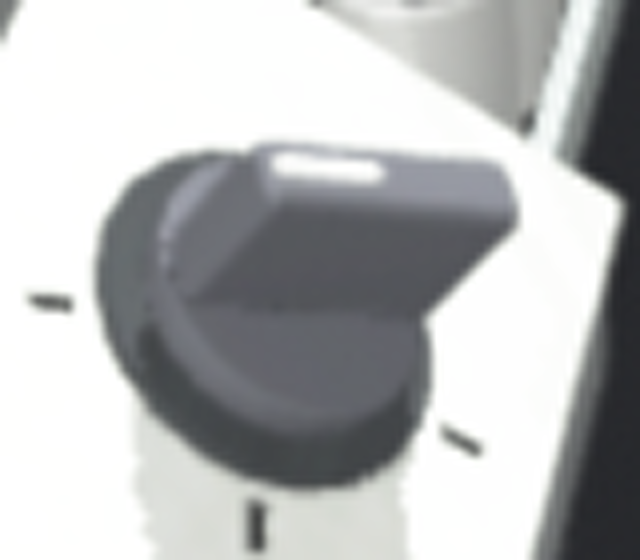

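Gate travel measures about 51 mm, and the bar lies along the predicted 149° line, so the knob is in the last notch.

```bash
python3 -c "
from bench import robot
print(robot.hand_in()); print(robot.read_state()['clock'])"
```

```text
the job is handed in; nothing more can be done
None
the job is handed in; nothing more can be done
```

The job is done and handed in at about 24.5 s. Both loose jars are in the lane behind the first one, and the gate is shut behind them.

- **Jars:** I pressed the row against the end stop with about 5 N. In the last pictures all three stand upright at lane positions of about 0.106, 0.066 and 0.026 m, which matches a closed row. Their spacing measured about 40 mm, so they are touching.
- **Knob:** I turned it clockwise past the middle notch to about 128°, as far as the last joint's range allowed, and let go past the second click. It snapped to the last notch by itself.
- **Gate:** The gate nose moved about 51 mm (50 mm expected), and the bar on the panel lines up with 149° (2.6 rad).
- **Robot:** It was about 10 cm clear of the knob and touching nothing. The highest force I read was about 9 N.
- **Bystanders:** I did not measure the beaker, reagent bottle or spatula again at the end. The arm's moves were planned clear of them, and no contact forces showed.

The calibration put the lane's centre line about 1.5 mm off my first estimate and the knob's axis about 1.7 mm off. I corrected both during the job.

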